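# Set a proximity sensor's air gap with a feeler leaf

## Robot

A 6-joint arm with a two-finger parallel gripper is mounted at the origin on a cart in front of the work surface, level with it; the furniture and walls round the work are solid. World frame = base frame: x ahead of the robot, y to its left, z up, the work surface at z = 0. Lengths are in m, angles in rad, forces in N, time in s.
With the tool pointing down it reaches from about 0.275 to 0.825 m from the base axis. Payload 4.9 kg.
Tool frame: the origin (TCP) lies midway between the tips of the shut fingers; the grasp point (between the pads) lies 19 mm behind it (grip_point_offset is the distance from the TCP to the grasp point, in m); z points along the fingers, y is the line along which they close (so a half turn about z gives the same grasp; the last joint's range is limited). The gripper opens to 85 mm and grips with 20 to 120 N. Pads are 22 mm wide; open, the fingers measure 114 mm over their backs; the gripper's body (76 mm by 85 mm) begins 54 mm behind the grasp point. The pads swing forward as they close: fully open they stand 13 mm farther back than shut.
Start: joints at [-1.354, 0.326, -0.193, 1.052, 0, 1.437], TCP at [0.189, -0.517, 0.231] pointing down, gripper open.
Joint ranges: [-2.65, 2.65], [-0.97, 1.79], [-1.3, 1.35], [-1.93, 2.1], [-1.47, 1.37], [-3.14, 3.14]. Speed limits (rad/s): [2.57, 2.57, 3.14, 3.14, 3.14, 3.14].

## Interface

Orientations are given as a rotation vector (axis times angle).
In Python, from cell import * gives the robot as it stands. Calls block until the motion is done:
- movep(position, orientation): joint-space move of the TCP to a pose.
- move_l(position, velocity=0.15, rot=None, until_force=None): straight line of the TCP; rot=None keeps the orientation; velocity is the mean speed in m/s. With until_force (N) it stops when the force on the tool has changed by that much, and returns True; else False.
- set_joints(angles): joint-space move.
- let_go() and grab(newtons=None): open the fingers fully, or close them until they stop; newtons is the grip in N (None keeps the last).
- sleep(seconds).
- ik(position, orientation): joint angles nearest the present ones, or None.
- get_state(): the state.
- grab_frame(name): name is "scene" or "top" or "wrist"; returns a dict with "img" (420x560x3 uint8, red, green, blue), "fx", "fy", "cx", "cy" (pixels), "cam_to_world" (4x4, takes a point from camera to world coordinates); the wrist camera has in their place "T_tool_cam" (4x4, takes a point from camera to tool coordinates, whose origin is the TCP and whose axes are the flange's). Camera axes: x right, y down, z forward; pixel columns grow to the right and rows downward; lengths in m; the calibration is good to about 2 mm. The wrist camera is an equidistant fisheye: a pixel r from the principal point sees the ray r / f radians off the axis. A picture is of the moment at which its call begins: read the wrist's pose just before it. There is no depth.
A pose or a line that the arm cannot do raises MotionError and nothing moves.
- sign_off(): hands the job in; it is judged then, once.
Trained networks look in the newest picture that a camera, given by its name, has taken for a name from the list of things; names that differ only in an ending like _2 or _b are one class to them, and where a whole thing is asked for, a point or a joint stands for the part that bears it (a point fixed in the world has none). Each returns a list of dicts, best first, with "score" (0 to 1); they miss things now and then, are a little off and sometimes report something else, mostly with a low value. They report only what shows in the picture. A call takes as long as a camera call.
- spot_in(camera, name): "centre" ([column, row] in pixels, amid what is visible of it).
- silhouettes(camera, name): "mask" (420x560 bool, what is visible of it) and "centre" ([column, row] in pixels, amid what is visible of it).
- tip_of(camera, name): "centre" ([column, row] in pixels: a listed point, or the origin of a listed thing).
The state is a dict: "clock": time; "q": joint angles; "joint_velocities": joint speeds; "tau": joint torques, N m; "position": TCP position; "eef_rot": TCP orientation; "contact_force": force on the tool from outside, world axes, zero at the start; "wrist_torque": the same for the moment, N m; "finger_gap": opening from 0.0 (shut) to 1.0 (fully open); "grasp_force": force on a finger pad.
Only numpy, scipy, OpenCV 4.12 (cv2) and the standard library are available. Lean on these libraries where they do the work, as an engineer would, in place of code of your own. Each camera call takes 0.05 s, during which the arm holds its last target. There are 200 camera calls.

## Task

Set the proximity sensor on the test stand to an air gap of 5 mm with the red 5 mm feeler leaf: slide the leaf along the steel target plate under the sensor, in line with the stand, until its end meets the stop bracket, and let go of it; then push the sensor head down gently until the leaf stays lightly nipped (a few newtons) under the sensor face, without squeezing the face hard. Draw the leaf slowly and level straight out again: it must come out with a light drag (if it comes loose, go back and set it closer), leaving the head where it was set, and lay the leaf flat on the worktop off the stand. Leave the yellow leaf and the other things where they are.

Things in the scene. Friction and masses are not known exactly. Their poses are not given: they have to be found in the camera images.
- stand: Sensor test stand, bolted down: aluminium base 195 x 100 x 8 mm (from x = -100 mm), grey slotted column 30 mm square at the back, its front at x = +60 mm, its top 111 mm above the worktop. Origin: on the worktop straight below the sensor's axis; x from the open front to the column, z up.
- target: Bright steel target plate, 70 x 5 mm, floating on four springs over the base; stands differ: its top is 17 to 23 mm above the worktop. It gives 1 mm per 8 N beyond the first newton. Origin: on its top below the sensor's axis; x, z as the stand's; it runs from x = -98 to +58 mm. The leaf's stop is the front edge, 26 mm wide, 4.5 mm high, of the bracket on it at x = +40 mm.
- head: Black sensor head, slides up and down on the column, 0.25 kg, held by a 5 N friction brake: starts down under a push of about 2.5 N, up under 7.5 N. Origin: middle of its flat ribbed thumb rest on top (34 x 28 mm; arm 36 mm wide), 36 mm behind the sensor's axis (stand's +x). The sensor's upper end stands up to 23 mm above the rest, the column's top up to 57 mm.
- nose (a point): Centre of the sensor's blue plastic face, 18 mm across, looking down; the threaded steel sensor is screwed fast in the head, its face 33 to 39 mm below the thumb rest. Air gap: its height above the target plate, 10 to 30 mm at first. A light nip on the leaf is 1 to 5 N, and the brake keeps the nip it is left with. The face is brittle: over 10 N from the leaf, even for a moment, spoils it.
- leaf_red: Feeler leaf with red handle, loose, about 90 g: stiff steel tongue 5 mm thick, 24 mm wide (last 10 mm: 18 mm), upright handle 40 mm long, 18 mm wide, 24 mm high, grasped across the 18 mm. Origin: flat underside, below the handle's middle; x along the tongue to its end at +120 mm, z up. Drawn out of a right setting it drags with some 1 to 7 N.
- leaf_red_tip (a point): Middle of the end of the red leaf's tongue: 120 mm from the handle's middle, half way up its 5 mm thickness.
- leaf_yellow: Feeler leaf with a yellow handle, same shape but 8 mm thick, loose; not wanted here. Origin as for the red leaf.
- flux_tin: Small round tin with a yellow lid, 51 mm across, 20 mm high, loose; origin under its centre.
- heat_sink: Aluminium finned heat sink 60 x 64 x 30 mm, loose; origin under its centre.
- tape_black: Roll of black tape, 60 mm across, 18 mm high, lying flat, loose; origin under its centre.

How it is judged:
By the outcome, as a careful person would: the job done as asked, in the order asked, and still so for the second after the job is handed in, with the robot touching nothing.
It also fails if it takes over 72 s, if anything falls off the work surface, if the arm or the gripper's body presses on something with over 40 N, if the wrist force passes 120 N, or if a joint passes its speed limit or range.

## Working session

There is one attempt and no reset: what is moved stays moved. The work goes in short steps, each a Python script; the robot and the scene stay as the last script left them, time stands still between calls to the robot, and variables do not carry over. Pictures are saved under pics/ and viewed, at most 10 in all, crops included, and the job is handed in when it is done.

```bash
mkdir -p pics; ls; cat > h.py <<'E'
from cell import *
import numpy as np, cv2
from scipy.spatial.transform import Rotation as R
def ray(f,px):
    T=np.array(f["cam_to_world"]); d=np.array([(px[0]-f["cx"])/f["fx"],(px[1]-f["cy"])/f["fy"],1.0])
    return T[:3,3],T[:3,:3]@d
def onz(f,px,z):
    o,d=ray(f,px); return o+d*(z-o[2])/d[2]
def proj(f,p):
    T=np.array(f["cam_to_world"]); c=T[:3,:3].T@(np.array(p)-T[:3,3]); return np.array([f["cx"]+f["fx"]*c[0]/c[2],f["cy"]+f["fy"]*c[1]/c[2]])
def tri(rs):
    A=0;b=0
    for o,d in rs:
        d=d/np.linalg.norm(d);P=np.eye(3)-np.outer(d,d);A=A+P;b=b+P@o
    p=np.linalg.solve(A,b); return p,[round(1e3*float(np.linalg.norm((np.eye(3)-np.outer(d,d)/(d@d))@(p-o))),1) for o,d in rs]
def save(n,img): cv2.imwrite("pics/"+n,cv2.cvtColor(img,cv2.COLOR_RGB2BGR))
def down(yaw):  # tool z down, tool y axis direction at yaw+90deg from world x (tool x at yaw)
    c,s=np.cos(yaw),np.sin(yaw)
    return R.from_matrix(np.array([[c,s,0],[s,-c,0],[0,0,-1]])).as_rotvec()
E
python3 - <<'E'
from h import *
F={}
for c in("scene","top"):
    F[c]=grab_frame(c); save(c+"0.png",F[c]["img"])
    print(c,np.round(F[c]["cam_to_world"],3).tolist(),F[c]["fx"])
    for n in("stand","target","head","nose","leaf_red","leaf_red_tip","leaf_yellow","flux_tin","heat_sink","tape_black"):
        print(n,[(np.round(d["centre"],1).tolist(),round(d["score"],2)) for d in tip_of(c,n)[:3]])
s=get_state();print(s)
E
```

```text
pics
scene [[-0.744, -0.412, 0.527, -0.055], [-0.669, 0.45, -0.592, 0.603], [0.006, -0.792, -0.61, 0.795], [0.0, 0.0, 0.0, 1.0]] 475.7664702287838
stand [([271.0, 242.4], 0.85)]
target [([275.0, 230.0], 0.43)]
head [([184.4, 293.5], 0.64), ([271.5, 210.4], 0.58)]
nose [([275.7, 229.0], 0.39)]
leaf_red [([214.3, 324.3], 0.91)]
leaf_red_tip [([182.1, 299.7], 0.92)]
leaf_yellow [([258.7, 302.3], 0.81)]
flux_tin [([188.6, 273.4], 0.7)]
heat_sink [([368.0, 208.1], 0.67)]
tape_black [([333.6, 190.8], 0.68)]
top [[-0.029, -0.998, 0.06, 0.467], [-1.0, 0.029, 0.003, -0.093], [-0.005, -0.06, -0.998, 1.248], [0.0, 0.0, 0.0, 1.0]] 503.5337414410011
stand [([283.5, 181.2], 0.59)]
target [([287.5, 182.5], 0.85)]
head [([290.3, 163.8], 0.77)]
nose []
leaf_red [([164.3, 224.3], 0.75)]
leaf_red_tip [([168.7, 175.6], 0.73), ([282.0, 182.5], 0.26)]
leaf_yellow [([208.8, 233.7], 0.67)]
flux_tin [([189.7, 157.0], 0.69)]
heat_sink [([396.2, 216.1], 0.71)]
tape_black [([399.6, 168.2], 0.75)]
{'clock': 1.1, 'q': array([-1.35421523e+00,  3.26202265e-01, -1.92610234e-01,  1.05198939e+00,
       -2.25819577e-05,  1.43661443e+00]), 'joint_velocities': array([ 0.00023911, -0.00102886, -0.00112197,  0.00031943,  0.00063939,
        0.00181258]), 'tau': array([-5.15730480e-04, -4.43336856e+01,  2.62762213e+01,  1.11135458e-03,
       -2.08696047e-04, -9.43673673e-08]), 'position': array([ 0.18900471, -0.51652032,  0.23127571]), 'eef_rot': array([-3.09339620e+00, -5.48156198e-01,  3.58016637e-05]), 'contact_force': array([0.68879785, 0.78991068, 0.0088525 ]), 'wrist_torque': array([-0.0450524 , -0.01835503,  0.03246638]), 'grasp_force': 0.0, 'finger_gap': 1.0020710591320785}
```

View both.

```bash
python3 - <<'E'
import cv2
a=cv2.imread("pics/top0.png")[110:290,130:450]; cv2.imwrite("pics/topc.png",cv2.resize(a,None,fx=2.5,fy=2.5,interpolation=cv2.INTER_CUBIC))
a=cv2.imread("pics/scene0.png")[130:350,150:410]; cv2.imwrite("pics/scenec.png",cv2.resize(a,None,fx=2.7,fy=2.7,interpolation=cv2.INTER_CUBIC))
E
```

```text
(no output)
```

View pics/topc.png

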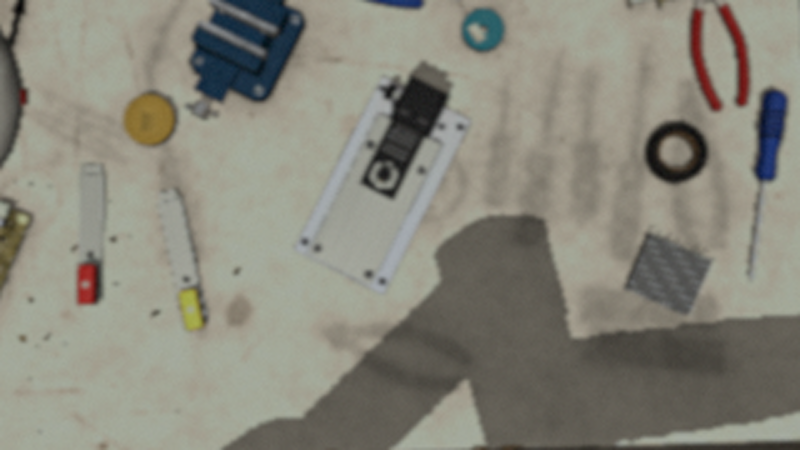

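View pics/scenec.png

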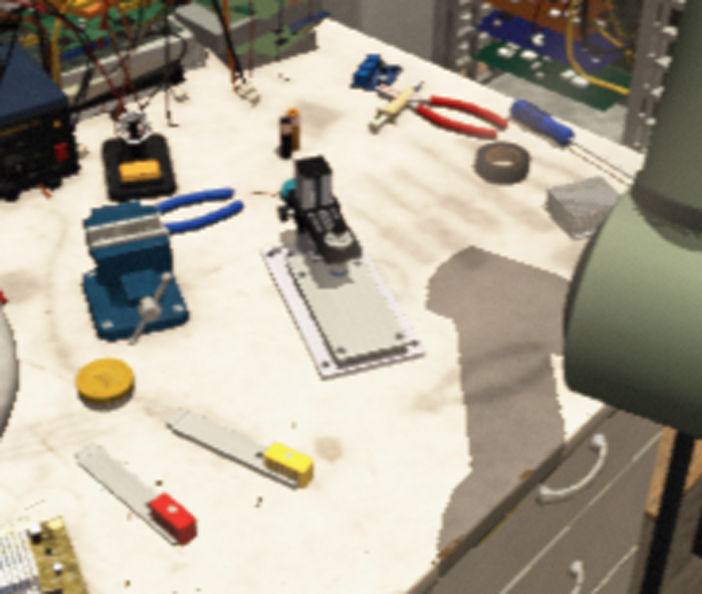

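```bash
cat >> h.py <<'E'
def wrays(f,st,px):
    T=np.array(f["T_tool_cam"]);Rw=R.from_rotvec(st["eef_rot"]).as_matrix()
    u=np.array(px,float)-[f["cx"],f["cy"]];r=np.linalg.norm(u);th=r/f["fx"]
    d=np.array([*(u/max(r,1e-9)*np.sin(th)),np.cos(th)])
    return np.array(st["position"])+Rw@T[:3,3],Rw@T[:3,:3]@d
def wproj(f,st,P):
    T=np.array(f["T_tool_cam"]);Rw=R.from_rotvec(st["eef_rot"]).as_matrix()
    c=((np.asarray(P)-np.array(st["position"]))@Rw-T[:3,3])@T[:3,:3]
    r=np.linalg.norm(c[...,:2],axis=-1);th=np.arctan2(r,c[...,2])
    k=f["fx"]*th/np.maximum(r,1e-9); return np.stack([f["cx"]+k*c[...,0],f["cy"]+k*c[...,1]],-1).astype(np.float32)
def ortho(img,pj,z,x0,x1,y0,y1,s=0.0005):  # rows: x decreasing down, cols: y decreasing right
    xs=np.arange(x1,x0,-s);ys=np.arange(y1,y0,-s)
    X,Y=np.meshgrid(xs,ys,indexing="ij");m=pj(np.stack([X,Y,np.full_like(X,z)],-1)).astype(np.float32)
    return cv2.remap(img,m[...,0],m[...,1],cv2.INTER_LINEAR)
E
python3 - <<'E'
from h import *
f=grab_frame("top"); g=grab_frame("scene")
for n,z in(("stand",.0),("target",.02),("leaf_red",0),("leaf_red_tip",.0025),("leaf_yellow",0),("heat_sink",0),("flux_tin",0)):
    a=tip_of("top",n)[0]["centre"];b=tip_of("scene",n)[0]["centre"]
    print(n,onz(f,a,z).round(4),onz(g,b,z).round(4),tri([ray(f,a),ray(g,b)]))
for c in [(295,247),(383,292),(470,122),(385,80)]:
    print(onz(f,(c[0]/2.5+130,c[1]/2.5+110),.008).round(4))
w=grab_frame("wrist");print(np.round(w["T_tool_cam"],3).tolist(),w["fx"],w["cx"],w["cy"])
E
```

```text
stand [ 0.5847 -0.0963  0.    ] [ 0.5923 -0.089   0.    ] (array([ 0.58889625, -0.09292329, -0.00109031]), [5.2, 5.2])
target [ 0.5837 -0.0918  0.02  ] [ 0.5802 -0.1013  0.02  ] (array([ 0.57983517, -0.09451878,  0.02487392]), [4.3, 4.3])
leaf_red [0.4942 0.1999 0.    ] [0.4928 0.1938 0.    ] (array([0.49224525, 0.19722831, 0.00384275]), [2.5, 2.5])
leaf_red_tip [0.6172 0.1966 0.0025] [0.6019 0.1923 0.0025] (array([ 0.61286493,  0.19303023, -0.00325248]), [6.8, 6.8])
leaf_yellow [0.4653 0.0858 0.    ] [0.4703 0.0751 0.    ] (array([0.46424716, 0.08329429, 0.01102966]), [1.4, 1.4])
heat_sink [ 0.4891 -0.3698  0.    ] [ 0.4859 -0.3792  0.    ] (array([ 0.48581473, -0.37095576,  0.00451311]), [3.9, 3.9])
flux_tin [ 0.6125 -0.3808  0.    ] [0.6592 0.1268 0.    ] (array([ 0.72490169, -0.1947393 , -0.1468546 ]), [236.5, 236.5])
[ 0.5235 -0.0066  0.008 ]
[ 0.4767 -0.0921  0.008 ]
[ 0.6424 -0.1833  0.008 ]
[ 0.6869 -0.1003  0.008 ]
[[-0.001, -0.962, -0.272, 0.068], [1.0, -0.001, -0.0, 0.001], [-0.0, -0.272, 0.962, -0.142], [0.0, 0.0, 0.0, 1.0]] 325.19226210127806 282.54823952428666 212.71093375540852
```

```bash
python3 - <<'E'
from h import *
import pickle
yaw=np.radians(151)
movep([0.55,-0.085,0.24],down(yaw))
st=get_state();w=grab_frame("wrist")
names=("stand","target","head","nose","leaf_red","leaf_red_tip","leaf_yellow")
D={n:[(np.round(d["centre"],1).tolist(),round(d["score"],2)) for d in tip_of("wrist",n)[:2]] for n in names};print(D)
f=grab_frame("top");m=[silhouettes("top",n)[0]["mask"] for n in("stand","target")]
movep([0.50,0.195,0.20],down(np.radians(178)))
st2=get_state();w2=grab_frame("wrist")
D2={n:[(np.round(d["centre"],1).tolist(),round(d["score"],2)) for d in tip_of("wrist",n)[:2]] for n in("leaf_red","leaf_red_tip")};print(D2)
pickle.dump((st,w,D,st2,w2,D2,m),open("v.pkl","wb"))
for s,ww,d,z0 in((st,w,D,{"target":.02,"head":.075}),(st2,w2,D2,{"leaf_red_tip":.0025})):
  for n,v in d.items():
    for c,sc in v:
        o,r=wrays(ww,s,c);z=z0.get(n,0);print(n,sc,(o+r*(z-o[2])/r[2]).round(4))
A=ortho(w["img"],lambda P:wproj(w,st,P),.008,.43,.75,-.25,.05,.0006)
B=ortho(w2["img"],lambda P:wproj(w2,st2,P),0.005,.45,.65,.12,.27,.0006)
save("orthoA.png",A);save("orthoB.png",B);save("wA.png",w["img"])
c=np.zeros((max(A.shape[0],B.shape[0]),A.shape[1]+B.shape[1],3),np.uint8);c[:A.shape[0],:A.shape[1]]=A;c[:B.shape[0],A.shape[1]:]=B
save("ortho.png",c);print(A.shape,B.shape,st2["clock"])
E
```

```text
{'stand': [([287.3, 211.2], 0.91)], 'target': [([287.4, 216.1], 0.56)], 'head': [([288.2, 258.3], 0.6)], 'nose': [], 'leaf_red': [([451.2, 43.3], 0.96)], 'leaf_red_tip': [([486.9, 132.3], 0.58)], 'leaf_yellow': [([377.8, 50.5], 0.7)]}Traceback (most recent call last):
  File "<stdin>", line 8, in <module>
IndexError: list index out of range
```

```bash
python3 - <<'E'
from h import *
import pickle
st=get_state();w=grab_frame("wrist")
D={n:[(np.round(d["centre"],1).tolist(),round(d["score"],2)) for d in tip_of("wrist",n)[:2]] for n in ("stand","target","head","nose")}
movep([0.50,0.195,0.20],down(np.radians(178)))
st2=get_state();w2=grab_frame("wrist")
D2={n:[(np.round(d["centre"],1).tolist(),round(d["score"],2)) for d in tip_of("wrist",n)[:2]] for n in("leaf_red","leaf_red_tip")};print(D2)
pickle.dump((st,w,D,st2,w2,D2),open("v.pkl","wb"))
for s,ww,d,z0 in((st,w,D,{"target":.02,"head":.075}),(st2,w2,D2,{"leaf_red_tip":.0025})):
  for n,v in d.items():
    for c,sc in v:
        o,r=wrays(ww,s,c);z=z0.get(n,0);print(n,sc,(o+r*(z-o[2])/r[2]).round(4))
A=ortho(w["img"],lambda P:wproj(w,st,P),.008,.43,.75,-.25,.05,.0006)
B=ortho(w2["img"],lambda P:wproj(w2,st2,P),0.005,.45,.65,.12,.27,.0006)
c=np.zeros((max(A.shape[0],B.shape[0]),A.shape[1]+B.shape[1],3),np.uint8);c[:A.shape[0],:A.shape[1]]=A;c[:B.shape[0],A.shape[1]:]=B
save("ortho.png",c);save("wA.png",w["img"]);print(A.shape,B.shape,st2["clock"])
E
```

```text
{'leaf_red': [([285.1, 179.6], 0.94), ([53.6, 272.9], 0.37)], 'leaf_red_tip': [([284.0, 284.9], 0.96)]}
stand 0.97 [ 0.5821 -0.1023  0.    ]
target 0.8 [ 0.588  -0.0993  0.02  ]
target 0.43 [ 0.4868 -0.3622  0.02  ]
head 0.68 [ 0.6138 -0.1147  0.075 ]
nose 0.52 [ 0.6496  0.1266 -0.    ]
leaf_red 0.94 [0.4912 0.1962 0.    ]
leaf_red 0.37 [ 0.6051 -0.1391  0.    ]
leaf_red_tip 0.96 [0.6156 0.1905 0.0025]
(534, 500, 3) (334, 251, 3) 5.8333
```

View pics/ortho.png

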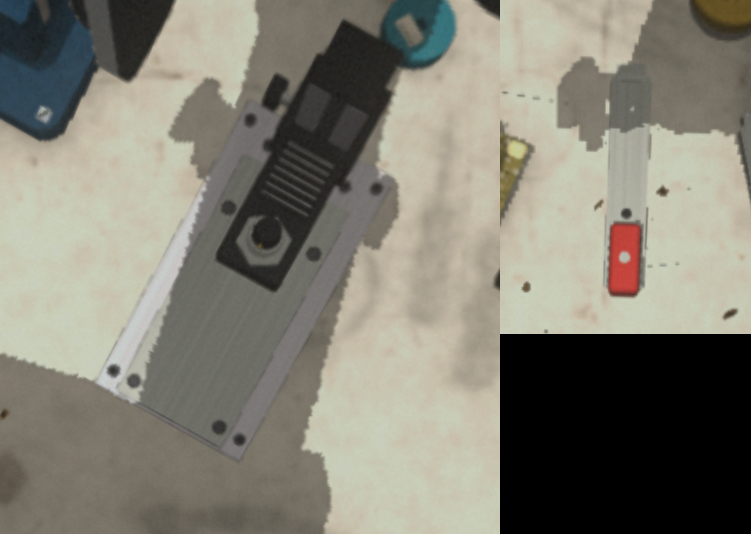

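View pics/wA.png

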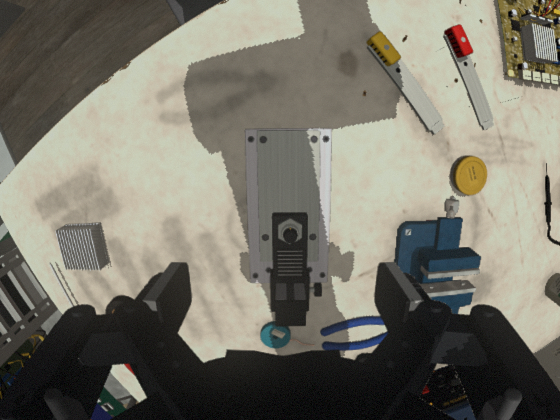

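```bash
cat >> h.py <<'E'
Y=np.radians(-28.3); O=np.array([.585,-.0976]); ex=np.array([np.cos(Y),np.sin(Y)]); ey=np.array([-ex[1],ex[0]])
RS=down(Y+np.pi)
def S(x,z,y=0): return [*(O+x*ex+y*ey),z]
def toS(p): d=np.array(p[:2])-O; return np.array([d@ex,d@ey,p[2]]).round(4)
def fs(n=1):
    s=get_state();c=np.array(s["contact_force"]);return np.array([c[:2]@ex,c[:2]@ey,c[2]]).round(2)
E
python3 - <<'E'
from h import *
r=down(np.radians(178.5))
movep([.491,.195,.06],r)
print(move_l([.491,.195,.008],.08,until_force=6),get_state()["position"])
grab(50);s=get_state();print(s["finger_gap"],s["grasp_force"],s["contact_force"])
move_l([.491,.195,.1],.12); print(get_state()["finger_gap"],fs())
movep(S(-.155,.075),RS)
s=get_state();w=grab_frame("wrist");save("held.png",w["img"])
import pickle;pickle.dump((s,w),open("held.pkl","wb"))
print([d for d in tip_of("wrist","leaf_red_tip")[:1]],wproj(w,s,np.array(S(-.035,.07))),fs(),s["clock"],s["q"].round(2))
E
```

```text
False [0.4914111  0.19510972 0.00836838]
0.1976609852671541 49.834721088409424 [0.0987955  0.31841891 3.8123663 ]
0.19827141324343664 [-0.44  0.22 -0.79]
[] [283.37582 418.54623] [-0.6   0.44 -1.29] 9.85 [-0.22  0.33 -0.66  0.59  0.    0.28]
```

View pics/held.png

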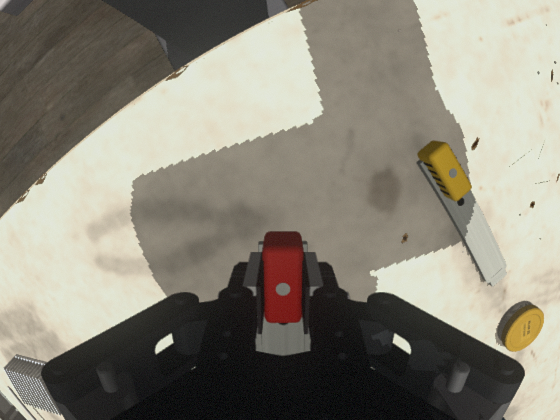

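```bash
python3 - <<'E'
from h import *
s=get_state();w=grab_frame("wrist");print("dot",wproj(w,s,np.array(S(-.155,.075+.016))))
move_l(S(-.155,.038),.1);print(fs())
g=grab_frame("scene");t=grab_frame("top")
a=[tip_of(c,"leaf_red_tip") for c in("scene","top")]
print([[(d["centre"],d["score"]) for d in x[:1]] for x in a], proj(g,S(-.035,.0325)),proj(t,S(-.035,.0325)))
hit=move_l(S(-.155,.023),.012,until_force=2.0)
s=get_state();print(hit,toS(s["position"]),fs(),s["clock"])
g=grab_frame("scene")["img"];save("low.png",cv2.resize(g[150:330,180:400],None,fx=3,fy=3,interpolation=cv2.INTER_CUBIC))
E
```

```text
dot [282.2436 285.0224]
[ 0.15 -0.96 -0.9 ]
[[([282.1, 240.6], 0.57)], [([279.7, 193.9], 0.54)]] [278.75408742 240.56566777] [277.67224565 194.79086598]
True [-0.1551 -0.      0.0296] [-0.   -0.07  3.27] 11.4667
```

View pics/low.png

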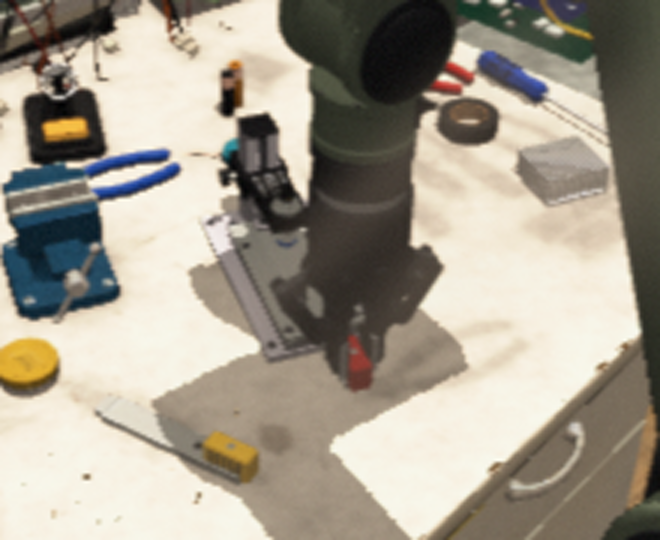

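```bash
python3 - <<'E'
from h import *
z=.0294
print(move_l(S(-.155,z),.01),fs())
print(move_l(S(-.092,z),.04,until_force=4),toS(get_state()["position"]),fs())
print(move_l(S(-.068,z),.012,until_force=3),toS(get_state()["position"]),fs(),get_state()["clock"])
E
```

```text
False [-1.36 -1.01  3.58]
True [-1.545e-01 -1.000e-04  2.920e-02] [-0.66  0.41  5.55]
True [-1.545e-01 -1.000e-04  2.910e-02] [-0.89 -0.74  5.87] 13.1583
```

```bash
python3 - <<'E'
from h import *
z=.0299
print(move_l(S(-.1545,z),.01),fs(),toS(get_state()["position"]))
print(move_l(S(-.092,z),.04,until_force=8),toS(get_state()["position"]),fs())
E
```

```text
False [-0.88 -0.91  3.23] [-1.545e-01 -1.000e-04  2.980e-02]
False [-0.092 -0.     0.03 ] [-2.5  -0.08  3.1 ]
```

```bash
python3 - <<'E'
from h import *
z=.0300
print(move_l(S(-.068,z),.012,until_force=4),toS(get_state()["position"]),fs(),get_state()["clock"])
E
```

```text
True [-0.0823  0.      0.0297] [-0.52 -0.5   4.69] 16.1583
```

```bash
python3 - <<'E'
from h import *
z=.0300
for k in range(2):
    print(move_l(S(-.068,z),.012,until_force=5),toS(get_state()["position"]),fs(),get_state()["clock"])
E
```

```text
True [-0.0824  0.      0.0295] [-1.53  0.27  6.67] 16.6917
True [-0.0824  0.      0.0294] [-1.54 -0.36  6.98] 17.1333
```

```bash
python3 - <<'E'
from h import *
move_l(S(-.0824,.0300),.01);print(fs())
let_go();print(fs(),toS(get_state()["position"]))
move_l(S(-.0824,.125),.12)
s=get_state();w=grab_frame("wrist");g=grab_frame("scene")
for n in("leaf_red","head"):
    for d in tip_of("wrist",n)[:1]:
        o,r=wrays(w,s,d["centre"]);z={"leaf_red":.0213,"head":.08}[n];print(n,d["score"],toS(o+r*(z-o[2])/r[2]))
A=ortho(w["img"],lambda P:wproj(w,s,P),.0263,.46,.70,-.2,.0,.0006)
B=cv2.resize(g["img"][170:290,210:330],(400,400),interpolation=cv2.INTER_CUBIC)
save("in.png",np.hstack([A[:400],B]));print(A.shape,s["clock"])
grab(20)
movep(S(.036,.125),RS);print(fs(),get_state()["clock"])
E
```

```text
[-0.67 -0.23  3.64]
[ 1.26 -0.32 -0.15] [-0.0824 -0.      0.03  ]
leaf_red 0.69 [-0.0795 -0.0013  0.0213]
(400, 334, 3) 19.0
[-0.84  0.33 -0.29] 20.5083
```

View pics/in.png

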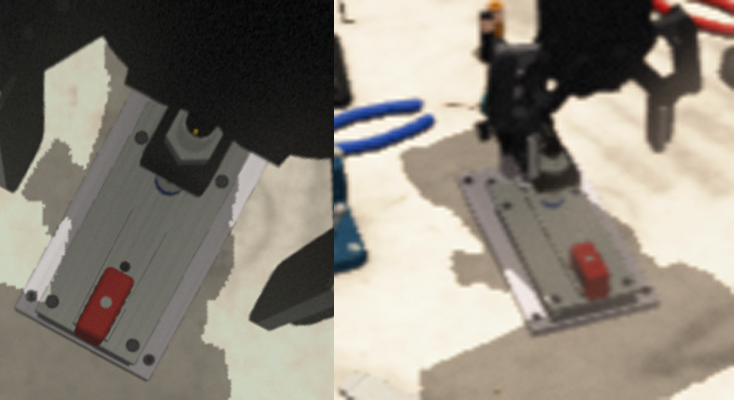

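```bash
python3 - <<'E'
from h import *
f0=np.mean([fs()[2] for _ in range(5)])
hit=move_l(S(.036,.058),.03,until_force=2.0)
z=get_state()["position"][2];print(f0,hit,z,fs(),get_state()["clock"])
for k in range(4):
    z=get_state()["position"][2]
    u=4.6-(fs()[2]-f0)
    if u<.4: break
    hit=move_l(S(.036,max(.057,z-.008)),.006,until_force=u)
    print(k,round(u,2),hit,get_state()["position"][2].round(5),fs(),get_state()["clock"])
E
```

```text
-0.29 True 0.07181596068815965 [0.25 0.36 0.61] 22.075
0 3.7 False 0.06377 [-1.    0.01  0.01] 23.575
1 4.3 True 0.06077 [0.75 0.07 1.94] 24.225
2 2.37 True 0.06074 [0.07 0.49 3.1 ] 24.4417
3 1.21 True 0.06075 [-0.41 -0.1   3.17] 24.65
```

```bash
cat >> h.py <<'E'
def fa(n=10):
    v=[]
    for _ in range(n): sleep(.02);v.append(fs())
    return np.mean(v,0).round(2)
E
python3 - <<'E'
from h import *
f0=-.3
print(fa())
for k in range(3):
    z=get_state()["position"][2]; f=fa(5)[2]-f0; u=5.6-f
    if u<.5: break
    hit=move_l(S(.036,z-.002),.003,until_force=u)
    print(k,round(u,2),hit,get_state()["position"][2].round(5),fs(),fa(5),get_state()["clock"])
E
```

```text
[-0.03  0.01  3.45]
0 1.5 True 0.06076 [ 0.86 -0.17  2.76] [-0.11 -0.01  3.56] 25.225
1 1.53 True 0.06075 [ 0.51 -0.42  3.68] [-0.16  0.2   3.38] 25.6417
2 1.64 True 0.06072 [-0.02 -0.15  3.54] [-0.17 -0.09  3.57] 26.0583
```

```bash
python3 - <<'E'
from h import *
z0=get_state()["position"][2]
for k in range(1,9):
    move_l(S(.036,z0-.0001*k),.004); f=fa(6); print(k,get_state()["position"][2].round(5),f,get_state()["clock"])
    if f[2]>5.0: break
E
```

```text
1 0.06074 [1.41 0.14 2.74] 26.4083
2 0.06076 [1.58 0.27 4.14] 26.7583
3 0.06073 [1.24 0.46 5.48] 27.1083
```

```bash
python3 - <<'E'
from h import *
move_l(S(.036,.075),.02);print(fa(3)); move_l(S(.036,.13),.15)
movep(S(-.0824,.13),RS); let_go()
move_l(S(-.0824,.06),.12);move_l(S(-.0824,.0310),.04,until_force=5)
f0=fa();print("f0",f0,toS(get_state()["position"]))
grab(35);s=get_state();print(s["finger_gap"],fa(),s["clock"])
for x in(-.086,-.094,-.104):
    move_l(S(x,.0310),.02,until_force=14);print(toS(get_state()["position"]),fs(),fa(3)-f0)
print(get_state()["clock"])
E
```

```text
[ 0.05  0.63 -0.06]
f0 [0.11 0.16 0.12] [-0.0821  0.0001  0.0313]
0.19229748598461882 [-0.99  0.01  2.44] 32.275
[-0.0834  0.0001  0.0314] [ 5.02 -0.71 -2.81] [ 4.87 -0.27 -2.42]
[-0.093   0.0001  0.0313] [3.17 0.53 1.84] [ 2.64 -0.19  1.86]
[-0.1045  0.      0.031 ] [ 1.15 -0.63  5.14] [1.11 0.4  4.57]
34.125
```

```bash
python3 - <<'E'
from h import *
f0=np.array([.11,.16,.12])
for x,z in((-.112,.0312),(-.124,.0313),(-.138,.0313),(-.150,.0313)):
    h=move_l(S(x,z),.02,until_force=14);print(h,toS(get_state()["position"]),fs(),fa(3)-f0)
print(get_state()["clock"])
E
```

```text
False [-1.126e-01 -1.000e-04  3.110e-02] [ 1.66 -0.11  4.12] [ 1.2  -0.05  4.3 ]
False [-0.1247 -0.      0.0312] [2.02 0.04 2.54] [ 0.74 -0.13  3.23]
False [-0.1388 -0.      0.0311] [0.06 0.16 3.31] [-0.28 -0.21  2.32]
False [-1.506e-01 -1.000e-04  3.120e-02] [-0.01  0.58  1.74] [-0.64 -0.15  2.14]
37.225
```

```bash
python3 - <<'E'
from h import *
move_l(S(-.195,.0316),.03);print(fs())
move_l(S(-.195,.10),.12)
r=down(np.radians(178.5))
movep([.47,.205,.08],r);move_l([.47,.205,.022],.1)
print(move_l([.47,.205,.007],.012,until_force=2.5),get_state()["position"],fs())
let_go();move_l([.47,.205,.15],.15)
movep([.40,.10,.25],down(Y+np.pi))
s=get_state();w=grab_frame("wrist");g=grab_frame("scene");t=grab_frame("top")
save("end.png",np.hstack([g["img"][130:330,160:410],t["img"][110:310,130:400]]).repeat(1,0));print(s["clock"],fs())
E
python3 -c "
import cv2;a=cv2.imread('pics/end.png');cv2.imwrite('pics/end2.png',cv2.resize(a,(780,300)))"
```

```text
[-0.58  0.2   0.03]
True [0.46988977 0.20500431 0.00970059] [-0.48 -0.91  4.37]
44.5917 [ 0.71 -0.28 -0.24]
```

View pics/end2.png

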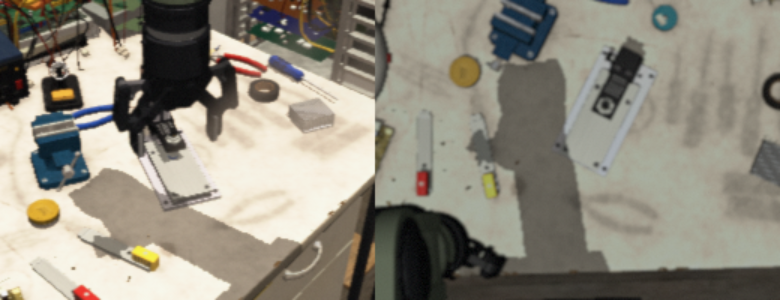

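```bash
python3 -c "
from cell import *
print(sign_off())"
```

```text
the job is handed in; nothing more can be done
None
```

The job is handed in: I set the head down on the red leaf at an estimated nip of about 3 N (from the push force), drew the leaf out with a drag of about 5 N falling to 1–2 N (one start jolt tripped the 14 N stop), and laid it flat on the worktop; I did not re-measure the head's height or the gap afterwards.

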